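Tuck the charger into the corner ledge and plug in the hair clipper

ROBOT

A 6-joint arm with a two-finger parallel gripper is mounted at the origin on the work surface. World frame = base frame: x ahead of the robot, y to its left, z up, the work surface at z = 0. Lengths are in m, angles in degrees, forces in N, time in s.
With the tool pointing down it reaches from about 0.3 to 0.75 m from the base axis. Payload 8.5 kg.
Tool frame: the origin (TCP) lies midway between the tips of the shut fingers; the grasp point (between the pads) lies grasp_offset behind it (grasp_offset is the distance from the TCP to the grasp point, in m); z points along the fingers, y is the line along which they close (so a half turn about z gives the same grasp; the last joint's range is limited). The gripper opens to 85 mm and grips with 20 to 120 N. Pads are 22 mm wide; open, the fingers measure 114 mm over their backs; the gripper's body (76 mm by 85 mm) begins 54 mm behind the grasp point. The pads swing forward as they close: fully open they stand 13 mm farther back than shut.
Start: joints at [-76.851, 21.807, 74.336, -0, 83.858, -12.336], TCP at [0.237, -0.496, 0.194] pointing down, gripper open.
Joint ranges: [-178.18, 178.18], [-50.72, 133.34], [12.68, 142.11], [-81.47, 261.47], [9.98, 163.14], [-165.26, 165.26]. Speed limits (degrees/s): [136.94, 136.94, 180, 180, 180, 180].

INTERFACE

Orientations are given as a 3x3 rotation matrix whose columns are the frame's x, y, z axes.
In Python, from rig import observe, get_image, camera_params, close_job, grasp_offset gives the robot as it stands.
- The arm moves only by the shell command python3 -m handwheel 'ROWS' [OPENING] [FORCE]. ROWS is JSON, a list of rows, each a list of 2 entries, a list of its own where there are three numbers: the shift along the tool's x, y, z as a fraction of full scale, then the turn, a rotation vector about the tool's x, y, z as a fraction of full scale. In form: [[[dx, dy, dz], [ax, ay, az]], ...]. A call has 1 to 10 rows; each row is the pose to reach, as a shift and turn from the pose commanded when the call began, along the tool's axes at that moment, turning the shorter way round; what a row does not reach only later rows make up. Full scale, the value 1, is 0.5 m for a shift and pi rad for a turn. A row lasts 1/10 s, in which the tool goes at most 50 mm and 8.59 degrees, less where a joint would pass 70% of its speed; a pose out of reach is approached as far as the arm can. A call with a number of a shift or a turn outside -1 to 1 is refused whole. A call with a gripper value outside its range is refused whole. OPENING is the opening, from 0 (shut) to 1 (fully open), set as the call begins (- or left out, the last holds). The fingers move at their own pace and stop on an object; FORCE is the grip in N (left out, the last holds). Time passes only in rows, so rows that repeat a pose let the fingers close. It gives the time, the measured TCP pose, the force, the opening and the grip force at its end, in the units of the state.
- observe(): the state, without advancing time (a new reading comes with each control period).
- get_image(name): name is "scene" or "top" or "wrist"; returns (picture, depth): 480x640x3 uint8, red, green, blue; 480x640 float32, m along the optical axis (not along the pixel's ray), 0 where there is no reading.
- camera_params(name): a dict with "K" (3x3 intrinsics, pixels), "R" (3x3) and "t" (3): a world point X has camera coordinates R X + t. Camera axes: x right, y down, z forward; pixel columns grow to the right and rows downward; lengths in m; the calibration is good to about 2 mm. A picture is of the moment at which its call begins: read the wrist's pose just before it. camera_params takes no time and is no camera call; for the wrist camera it gives the pose at the moment of the call.
- close_job(): hands the job in; it is judged then, once.
The state is a dict: "time_s": time; "q": joint angles; "qvel": joint speeds; "joint_efforts": joint torques, N m; "position": TCP position; "tool_rot": TCP orientation; "ft_force": force on the tool from outside, world axes, zero at the start; "wrist_torque": the same for the moment, N m; "grip_width": finger opening in m; "gripper_force": force on a finger pad.
Only numpy, scipy, OpenCV 4.12 (cv2) and the standard library are available. Lean on these libraries where they do the work, as an engineer would, in place of code of your own. Each camera call takes 0.05 s, during which the arm holds its last target. There are 200 camera calls.

TASK

First push the blue charging base square and flush into the inside corner of the dark stone ledge, so that it touches both walls. Then stand the orange hair clipper in the base's socket, foot down and fully home, with the base still tucked in the corner. Keep the clipper upright throughout and leave the other toiletries where they are.

Things in the scene. Friction and masses are not known exactly. Their poses are not given: they have to be found in the camera images.
- corner: Dark grey stone ledge fixed to the counter: two walls 50 mm high, 18 mm thick, meeting at a right angle. Origin at the inside corner, at counter height, z up. The back wall's inner face is the plane x = 0, from y = 0 to -220 mm; the side wall's inner face is the plane y = 0, from x = 0 to -180 mm. The free space inside the corner lies towards -x and -y.
- charger: Blue charging base, a loose slab 120 (x) by 100 (y) by 45 mm high, about 0.75 kg, with a white-edged socket in the middle of its top and a small green lamp towards its -x edge. Origin at the centre of its underside, z up. Tucked in, its +x face lies against the back wall and its +y face against the side wall.
- socket (a point): Centre of the mouth of the charging base's socket, on its top face, 45 mm above its underside; axes as the base's. The hole is 33 mm (x) by 47 mm (y), 34 mm deep, its mouth chamfered 3 mm.
- clipper: Orange hair clipper, 0.3 kg, standing on its plug foot, 122 mm tall. Origin: centre of the foot's underside, z up. Grey foot 30 (x) by 44 (y) by 28 mm high, lowest 8 mm stepped in 2.5 mm a side. Orange body 42 (x) by 56 (y) mm from 28 to 106 mm height; blade head above. Fits the socket either way round. Fully home, the body rests on the base's top, the foot's underside 28 mm below the mouth.
- clipper_grip (a point): Point on the clipper's vertical axis, 85 mm above the foot's underside, a good height to grip the 42 mm thick body; axes as the clipper's.
- lotion: Bystander: green lotion bottle with a white cap, 56 mm across, 115 mm tall, standing. Origin at the centre of its underside.
- cream_jar: Bystander: amber jar with a red lid, 66 mm across, 60 mm tall. Origin at the centre of its underside.
- mug: Bystander: white mug, 76 mm across without its handle (at +y), 85 mm tall. Origin at the centre of its underside.
- brush: Bystander: wooden hairbrush with black bristles facing up, lying along its x, 180 mm long, 28 mm high. Origin under its middle.
- tin: Bystander: low metal tin, 66 mm across, 50 mm tall. Origin at the centre of its underside.
- spray: Bystander: blue bottle with a red cap, 60 mm across, 160 mm tall. Origin at the centre of its underside.

How it is judged (in metres and radians):
On the way, in this order (a step that is already met when the one before it is completed fails the run):
1. the base is square and flush in the corner while the clipper is not yet over the socket (x of charger in the frame of corner above -0.064 m and y of charger in the frame of corner above -0.054 m and angle between the x axis of charger and the x axis of corner, either way round below 0.04 rad and angle between charger's own z axis and vertical below 0.04 rad and horizontal distance between clipper and socket above 0.06 m), for 0.2 s.
2. the clipper is fully home in the socket (z of clipper in the frame of socket below -0.026 m and horizontal distance between clipper and socket below 0.005 m and angle between the x axis of clipper and the x axis of charger, either way round below 0.1 rad and angle between clipper's own z axis and vertical below 0.06 rad), for 0.2 s.
At the end, for the whole second after the job is handed in: Base in the inside corner: gap to each wall at most 4 mm at its middle, square within 0.04 rad, flat. Clipper in the socket: within 2 mm of fully home, 5 mm of centre, 0.1 rad in yaw (either way round), 0.06 rad of upright. Both at rest (all of step 2 and x of charger in the frame of corner above -0.064 m and y of charger in the frame of corner above -0.054 m and angle between the x axis of charger and the x axis of corner, either way round below 0.04 rad and angle between charger's own z axis and vertical below 0.04 rad and linear speed of each of clipper, charger below 0.02 m/s); the robot touches nothing.
It fails at once if a bystander is moved by more than 40 mm or knocked over (distance of any of lotion, cream_jar, mug, brush, tin, spray from where it was at the start of the episode above 0.04 m or angle between any of lotion, cream_jar, mug, tin, spray's own z axis and vertical above 0.6 rad).
It fails at once if the clipper is tipped by more than 0.6 rad (angle between clipper's own z axis and vertical above 0.6 rad).
It also fails if it takes over 72 s, if anything falls off the work surface, if the arm or the gripper's body presses on something with over 40 N, if the wrist force passes 120 N, or if a joint passes its speed limit or range.

## Working session

There is one attempt and no reset: what is moved stays moved. The work goes in short steps, Python scripts to look and compute and a shell command to move; the robot and the scene stay as the last step left them, time stands still between calls to the robot, and variables do not carry over. Pictures are saved under pics/ and viewed, at most 10 in all, crops included, and the job is handed in when it is done.

```bash
mkdir -p pics; ls
python3 - <<'E'
from rig import *
import cv2,numpy as np,pickle
s=observe();print(s['time_s'],s['position'],np.round(s['tool_rot'],3).tolist(),s['grip_width'],grasp_offset if not callable(grasp_offset) else grasp_offset())
d={}
for n in('top','scene'):
    p=camera_params(n);im,de=get_image(n);d[n]=(im,de,p);cv2.imwrite(f'pics/{n}0.png',im[:,:,::-1])
    print(n,np.round(p['K'],1).tolist(),np.round(-p['R'].T@p['t'],3),np.round(p['R'],2).tolist())
pickle.dump(d,open('v0.pkl','wb'))
E
```

```text
pics
0.0 [ 0.23656924 -0.49614397  0.19371991] [[0.903, 0.43, -0.0], [0.43, -0.903, 0.001], [0.0, -0.001, -1.0]] 0.0855245717071606 0.0187
top [[617.5, 0.0, 315.0], [0.0, 617.5, 237.8], [0.0, 0.0, 1.0]] [0.428 0.05  1.364] [[-0.02, -1.0, -0.0], [-1.0, 0.02, -0.07], [0.07, 0.0, -1.0]]
scene [[555.2, 0.0, 321.2], [0.0, 555.2, 231.5], [0.0, 0.0, 1.0]] [ 1.437 -0.219  1.05 ] [[0.27, 0.96, 0.02], [0.69, -0.18, -0.7], [-0.67, 0.2, -0.72]]
```

View pics/top0.png

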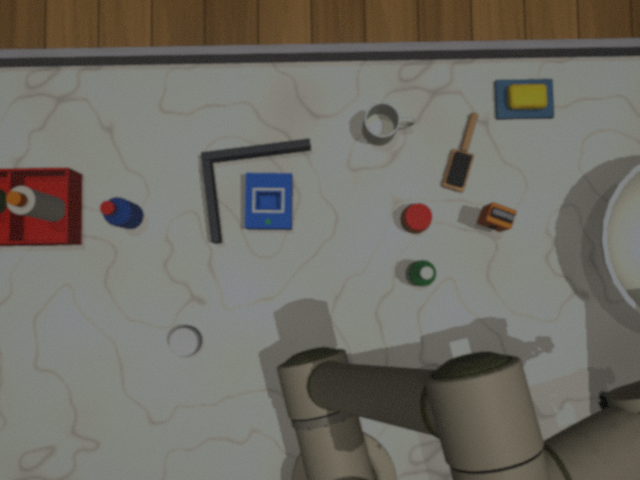

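View pics/scene0.png

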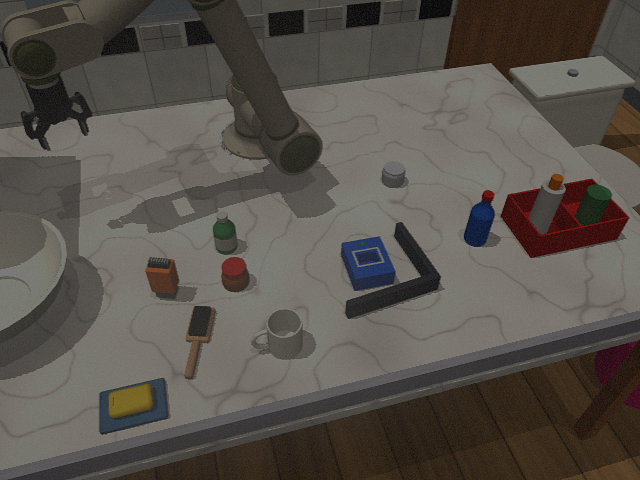

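The top view shows the ledge corner near (205,155), the base at (268,200), and the clipper at (497,217). The brush, jar and lotion stand around the clipper. The scene view shows the same layout. Next I'll measure these positions.

```bash
cat > h.py <<'E'
import numpy as np,cv2
def world(de,p):
    v,u=np.mgrid[:de.shape[0],:de.shape[1]]
    c=np.stack([(u-p['K'][0,2])/p['K'][0,0]*de,(v-p['K'][1,2])/p['K'][1,1]*de,de],-1)
    return (c-p['t'])@p['R']
def ray(px,p,z):
    px=np.atleast_2d(px).astype(float)
    d=np.c_[(px-p['K'][:2,2])/np.diag(p['K'])[:2],np.ones(len(px))]@p['R'];o=-p['R'].T@p['t']
    return o+d*((z-o[2])/d[:,2])[:,None]
def hsv(im): return cv2.cvtColor(im,cv2.COLOR_RGB2HSV)
def big(m):
    n,l,s,_=cv2.connectedComponentsWithStats(m.astype(np.uint8));return l==1+np.argmax(s[1:,4])
def rect(P):
    (c,s,a)=cv2.minAreaRect((P[:,:2]*1000).astype(np.float32));return np.round(c,1),np.round(s,1),round(a,2)
E
python3 - <<'E'
from h import *
import pickle
d=pickle.load(open('v0.pkl','rb'))
for n in d:
    im,de,p=d[n];W=world(de,p);h=hsv(im);H,S,V=[h[...,i].astype(int) for i in range(3)];Z=W[...,2];X=W[...,0];Y=W[...,1]
    reg=(X>.3)&(X<.8)&(Y>-.5)&(Y<.6)
    print(n,'table z',np.median(Z[reg&(Z<.02)]))
    M={'charger':(H>100)&(H<130)&(S>120)&(X<.68)&(Y>.05)&(Y<.23),'ledge':(S<90)&(V<75)&(Y>0.05)&(Y<.4)&(Z>.03)&(Z<.07)&(X>.4),
     'clipper':(H<14)&(S>120)&(Y<-.25)&(X<.65)&(Z>.02)&(Y>-.42)}
    for k,m in M.items():
        m=big(m&reg); zt=np.percentile(Z[m],90); t=m&(Z>zt-.008)
        print(k,m.sum(),'ztop',zt.round(4),'all',rect(W[m]),'top',rect(W[t]),'px',np.argwhere(m).mean(0).round())
        if k=='ledge':
            P=W[t];
            hull=cv2.convexHull((P[:,:2]*1000).astype(np.float32))[:,0]
            print(cv2.approxPolyDP(hull,6,True)[:,0].round(0).tolist())
    # everything raised near clipper
    m=(Z>.02)&(X>.35)&(X<.8)&(Y>-.5)&(Y<.6)
    k,l,s,c=cv2.connectedComponentsWithStats(m.astype(np.uint8))
    for i in range(1,k):
        if s[i,4]>80:
            P=W[l==i];print(s[i,4],P.mean(0).round(3),P.min(0).round(3),P.max(0).round(3))
E
```

```text
top table z 0.0003244642662780166
charger 1580 ztop 0.0487 all (array([543.3, 137.9]), array([263.6, 120.5]), 12.77) top (array([543.3, 137.9]), array([263.6, 120.5]), 12.77) px [201. 268.]
ledge 1710 ztop 0.0532 all (array([628. , 169.2]), array([196.2, 236.3]), 6.66) top (array([627.7, 169.5]), array([195.1, 236.2]), 6.43) px [172. 236.]
[[737.0, 66.0], [710.0, 293.0], [519.0, 274.0], [519.0, 261.0], [723.0, 62.0]]
clipper 255 ztop 0.1077 all (array([ 551.1, -314.7]), array([60.7, 33.4]), 28.93) top (array([ 551.2, -314.8]), array([60.7, 33.2]), 28.93) px [218. 489.]
737 [ 0.762 -0.101  0.065] [ 0.428 -0.164  0.02 ] [0.8   0.05  1.364]
2059 [0.669 0.217 0.053] [0.428 0.05  0.02 ] [0.739 0.298 1.364]
598 [ 0.669 -0.261  0.037] [ 0.428 -0.292  0.02 ] [0.711 0.05  1.364]
1117 [0.599 0.571 0.063] [0.428 0.05  0.02 ] [0.68  0.6   1.364]
2363 [0.605 0.153 0.05 ] [0.428 0.05  0.02 ] [0.668 0.205 1.364]
987 [0.577 0.447 0.114] [0.428 0.05  0.02 ] [0.611 0.487 1.364]
749 [ 0.561 -0.161  0.065] [ 0.428 -0.196  0.02 ] [0.596 0.05  1.364]
844 [ 0.556 -0.319  0.101] [ 0.428 -0.359  0.03 ] [0.58
[... 586 characters left out ...]
) top (array([ 561.5, -327.9]), array([54.8, 43.6]), 67.81) px [279. 160.]
1008 [0.598 0.452 0.089] [0.563 0.43  0.02 ] [0.618 0.488 0.163]
1052 [0.613 0.575 0.054] [0.518 0.566 0.02 ] [0.686 0.6   0.084]
684 [ 0.461 -0.171  0.068] [ 0.431 -0.198  0.02 ] [ 0.477 -0.142  0.118]
1973 [0.684 0.209 0.041] [0.519 0.06  0.02 ] [0.742 0.3   0.056]
1778 [0.616 0.151 0.041] [0.545 0.101 0.02 ] [0.673 0.205 0.052]
994 [ 0.573 -0.327  0.082] [ 0.546 -0.36   0.02 ] [ 0.591 -0.296  0.125]
676 [ 0.576 -0.167  0.048] [ 0.537 -0.198  0.02 ] [ 0.6   -0.134  0.064]
495 [ 0.675 -0.264  0.026] [ 0.633 -0.292  0.02 ] [ 0.713 -0.237  0.032]
1049 [ 0.761 -0.101  0.056] [ 0.731 -0.166  0.02 ] [ 0.8   -0.055  0.088]
```

```bash
cat > go.py <<'E'
# go.py x y z yaw(of tool x, deg): prints shift and turn as fractions, nothing moves
import sys,numpy as np
from rig import observe
from scipy.spatial.transform import Rotation as Ro
def plan(x,y,z,yaw,s=None):
    s=s or observe();R=np.array(s['tool_rot']);p=np.array(s['position']);a=np.radians(yaw)
    T=np.array([[np.cos(a),np.sin(a),0],[np.sin(a),-np.cos(a),0],[0,0,-1]])
    d=R.T@(np.array([x,y,z])-p)
    w=Ro.from_matrix(R.T@T).as_rotvec()
    print('shift',np.round(d/.5,4).tolist(),'turn',np.round(w/np.pi,4).tolist(),'| mm',np.round(np.linalg.norm(d)*1e3,1),'deg',np.round(np.degrees(np.linalg.norm(w)),2),'yaw now',np.degrees(np.arctan2(R[1,0],R[0,0])).round(2),'pos',np.round(p,4),'F',np.round(s['ft_force'],1))
if __name__=='__main__': plan(*map(float,sys.argv[1:]))
E
python3 go.py 0.5 0.05 0.3 96.4
python3 -c "
from rig import *;import numpy as np
p=camera_params('wrist');s=observe();R=np.array(s['tool_rot'])
print(p['K'],R.T@(-p['R'].T@p['t']-s['position']),p['R']@R)"
```

```text
shift [0.9457, -0.7596, -0.2112] turn [-0.0003, -0.0003, -0.394] | mm 615.6 deg 70.91 yaw now 25.49 pos [ 0.2366 -0.4962  0.1938] F [1.1 0.4 0.3]
[[426.14745981   0.         326.44767431]
 [  0.         426.14745981 235.35106299]
 [  0.           0.           1.        ]] [ 0.08476906  0.00034078 -0.18017941] [[-4.53305821e-04  9.99999544e-01 -8.40166940e-04]
 [-9.44840166e-01 -7.03482597e-04 -3.27531014e-01]
 [-3.27531456e-01  6.45351757e-04  9.44840055e-01]]
```

```bash
R='[[0.9457,-0.7596,-0.2112],[0,0,-0.394]]'
python3 -m handwheel '[[[0,0,-0.2],[0,0,0]],[[0,0,-0.2],[0,0,0]],[[0.95,-0.76,-0.21],[0,0,-0.394]],[[0.95,-0.76,-0.21],[0,0,-0.394]],[[0.95,-0.76,-0.21],[0,0,-0.394]],[[0.95,-0.76,-0.21],[0,0,-0.394]],[[0.95,-0.76,-0.21],[0,0,-0.394]],[[0.95,-0.76,-0.21],[0,0,-0.394]],[[0.95,-0.76,-0.21],[0,0,-0.394]],[[0.95,-0.76,-0.21],[0,0,-0.394]]]'; python3 go.py 0.55 0.06 0.33 96.4
```

```text
time_s: 1.1
position: [0.4114, -0.1345, 0.2975]
tool_rot: [[-0.08, 0.997, -0.0], [0.997, 0.08, 0.0], [0.0, -0.0, -1.0]]
ft_force: [1.7, -1.0, -0.5]
grip_width: 0.0857
gripper_force: 0.0
shift [0.3656, 0.3074, -0.065] turn [-0.0001, -0.0001, -0.0101] | mm 241.0 deg 1.82 yaw now 94.58 pos [ 0.4114 -0.1345  0.2975] F [ 1.7 -1.  -0.5]
```

```bash
python3 -m handwheel '[[[0.366,0.307,-0.065],[0,0,-0.01]],[[0.366,0.307,-0.065],[0,0,-0.01]],[[0.366,0.307,-0.065],[0,0,-0.01]],[[0.366,0.307,-0.065],[0,0,-0.01]],[[0.366,0.307,-0.065],[0,0,-0.01]],[[0.366,0.307,-0.065],[0,0,-0.01]],[[0.366,0.307,-0.065],[0,0,-0.01]],[[0.366,0.307,-0.065],[0,0,-0.01]]]'
python3 - <<'E'
from h import *
from rig import *
import pickle
p=camera_params('wrist');im,de=get_image('wrist');pickle.dump((im,de,p),open('w1.pkl','wb'));cv2.imwrite('pics/w1.png',im[:,:,::-1])
print(observe()['position'])
E
```

```text
time_s: 1.9
position: [0.5501, 0.0566, 0.3299]
tool_rot: [[-0.104, 0.995, -0.001], [0.995, 0.104, -0.0], [-0.0, -0.001, -1.0]]
ft_force: [-0.8, -1.3, 0.2]
grip_width: 0.0859
gripper_force: 0.0
[0.55010286 0.05638498 0.33013369]
```

View pics/w1.png

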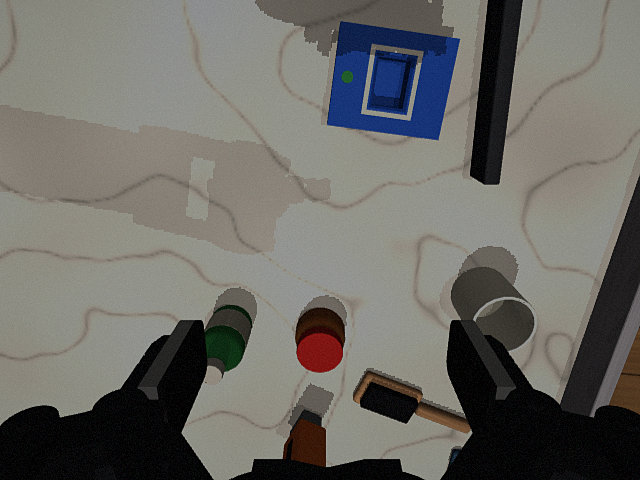

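The wrist view shows the base at (393,82) with its lamp at (347,77), and the back wall on the right with its end at (485,180). I'll fit the top faces from depth and rays.

```bash
python3 - <<'E'
from h import *
import pickle
im,de,p=pickle.load(open('w1.pkl','rb'));W=world(de,p);h=hsv(im);H,S,V=[h[...,i].astype(int) for i in range(3)]
ok=de>0
m=big((H>100)&(H<130)&(S>120)&ok&(np.arange(480)[:,None]<160))
zt=np.median(W[m][:,2]);print('base top z',zt)
v,u=np.nonzero(m);P=ray(np.c_[u,v],p,zt);print('base rays',rect(P))
t=m&(abs(W[...,2]-zt)<.006);print('depth',rect(W[t]))
w=big((V<70)&ok&(W[...,2]>.03)&(W[...,2]<.07)&(np.arange(640)[None]>440)&(np.arange(480)[:,None]<200))
zt=np.median(W[w][:,2]);print('wall',zt)
v,u=np.nonzero(w);P=ray(np.c_[u,v],p,.05);print(rect(P))
t=w&(W[...,2]>.045);print(rect(W[t]), W[t].min(0),W[t].max(0))
E
python3 go.py 0.6 0.05 0.1 92
```

```text
base top z 0.04560083172438245
base rays (array([606.9, 151.6]), array([ 99.9, 120.3]), 88.4)
depth (array([607.2, 151.5]), array([100.3, 120.4]), 88.5)
wall 0.05008246728872826
(array([717.4, 148.2]), array([ 25. , 179.4]), 6.36)
(array([721.1, 148.8]), array([ 18.8, 180.3]), 6.36) [0.70228341 0.05883363 0.04501124] [0.73974504 0.23849553 0.0540982 ]
shift [-0.023, 0.0981, 0.4602] turn [-0.0001, 0.0, 0.022] | mm 235.6 deg 3.96 yaw now 95.96 pos [0.5501 0.0564 0.3301] F [ 0.7 -0.6 -0.4]
```

```bash
cat > gc.py <<'E'
# gc.py x' y' z dyaw : target in corner frame (mm, mm, mm, deg)
import sys,numpy as np
from go import plan
a,b,z,y=map(float,sys.argv[1:]);t=np.radians(6.4)
plan(.698+(a*np.cos(t)-b*np.sin(t))/1e3,.274+(a*np.sin(t)+b*np.cos(t))/1e3,z/1e3,6.4+y)
E
python3 gc.py -104 -191 12 90
```

```text
shift [0.0186, 0.1345, 0.6362] turn [-0.0001, 0.0, -0.0024] | mm 325.3 deg 0.44 yaw now 95.96 pos [0.5501 0.0564 0.3301] F [ 0.7 -0.6 -0.4]
```

```bash
python3 -m handwheel '[[[0.018,0.134,0],[0,0,-0.0024]],[[0.018,0.134,0.2],[0,0,-0.0024]],[[0.018,0.134,0.3],[0,0,-0.0024]],[[0.018,0.134,0.4],[0,0,-0.0024]],[[0.018,0.134,0.5],[0,0,-0.0024]],[[0.018,0.134,0.57],[0,0,-0.0024]],[[0.018,0.134,0.61],[0,0,-0.0024]],[[0.018,0.134,0.636],[0,0,-0.0024]],[[0.018,0.134,0.636],[0,0,-0.0024]],[[0.018,0.134,0.636],[0,0,-0.0024]]]' 0.8; python3 gc.py -104 -115 12 90
```

```text
time_s: 2.95
position: [0.6168, 0.0725, 0.0134]
tool_rot: [[-0.112, 0.994, 0.001], [0.994, 0.112, -0.0], [-0.0, 0.001, -1.0]]
ft_force: [-0.3, -0.1, 0.8]
grip_width: 0.0683
gripper_force: 0.0
shift [0.1525, -0.0017, 0.0027] turn [0.0005, 0.0001, 0.0] | mm 76.2 deg 0.09 yaw now 96.41 pos [0.6168 0.0725 0.0134] F [-0.3 -0.1  0.8]
```

```bash
python3 -m handwheel '[[[0.018,0,0.002],[0,0,0]],[[0.034,0,0.002],[0,0,0]],[[0.05,0,0.002],[0,0,0]],[[0.066,0,0.002],[0,0,0]],[[0.082,0,0.002],[0,0,0]],[[0.098,0,0.002],[0,0,0]],[[0.114,0,0.002],[0,0,0]],[[0.13,0,0.002],[0,0,0]],[[0.14,0,0.002],[0,0,0]],[[0.146,0,0.002],[0,0,0]]]';  python3 gc.py -104 -108 12 90;python3 - <<'E'
from h import *
from rig import *
p=camera_params('top');im,de=get_image('top');cv2.imwrite('pics/t2.png',cv2.resize(im[100:280,150:390,::-1],None,fx=3,fy=3))
E
```

```text
time_s: 3.95
position: [0.608, 0.1464, 0.0111]
tool_rot: [[-0.113, 0.994, -0.0], [0.994, 0.113, 0.0], [0.0, -0.0, -1.0]]
ft_force: [-0.0, 0.4, 0.5]
grip_width: 0.0683
gripper_force: 0.0
shift [0.0175, -0.0006, -0.0018] turn [-0.0, -0.0, 0.0005] | mm 8.8 deg 0.09 yaw now 96.49 pos [0.608  0.1464 0.0111] F [-0.   0.4  0.5]
```

View pics/t2.png

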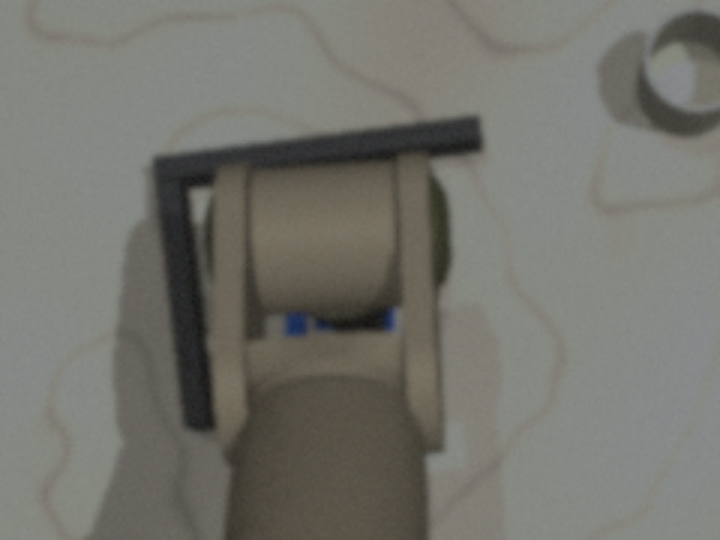

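The arm hides the base from above. I'll push on until the force rises.

```bash
python3 -m handwheel '[[[0.006,0,0],[0,0,0]],[[0.012,0,0],[0,0,0]],[[0.016,0,0],[0,0,0]]]';python3 -m handwheel '[[[0.004,0,0],[0,0,0]],[[0.008,0,0],[0,0,0]]]';  python3 gc.py -104 -108 12 90
```

```text
time_s: 4.3
position: [0.6072, 0.1539, 0.0111]
tool_rot: [[-0.113, 0.994, -0.0], [0.994, 0.113, 0.0], [0.0, -0.0, -1.0]]
ft_force: [-0.1, -0.1, 0.2]
grip_width: 0.0682
gripper_force: 0.0
time_s: 4.5
position: [0.6067, 0.1579, 0.0111]
tool_rot: [[-0.113, 0.994, 0.0], [0.994, 0.113, -0.0], [-0.0, 0.0, -1.0]]
ft_force: [-0.4, 0.6, -0.0]
grip_width: 0.0685
gripper_force: 0.0
shift [-0.0055, -0.0007, -0.0017] turn [0.0, 0.0, 0.0004] | mm 2.9 deg 0.06 yaw now 96.46 pos [0.6067 0.1579 0.0111] F [-0.4  0.6 -0. ]
```

Run:
```python
from h import *
from rig import *
import pickle
p=camera_params('wrist');im,de=get_image('wrist');pickle.dump((im,de,p),open('w2.pkl','wb'));cv2.imwrite('pics/w2.png',im[:,:,::-1])
```

```text
(no output)
```

View pics/w2.png

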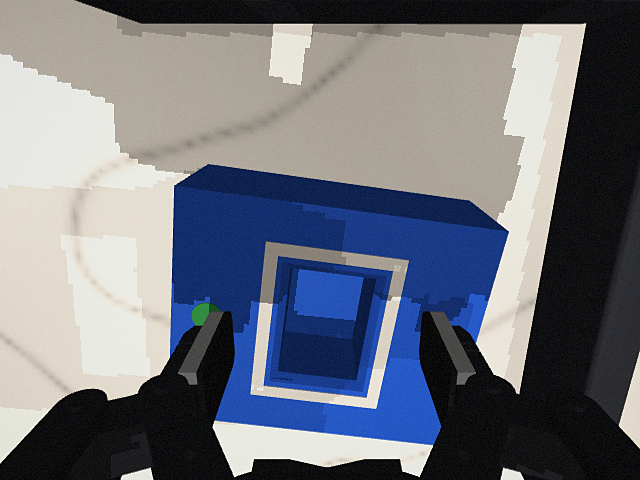

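The fingers seem to overlap the base in this picture, so I'll locate the base and the side wall by depth.

Run:
```python
from h import *
import pickle
from rig import observe
im,de,p=pickle.load(open('w2.pkl','rb'));W=world(de,p);h=hsv(im);H,S,V=[h[...,i].astype(int) for i in range(3)]
m=big((H>100)&(H<130)&(S>120)&(de>0))
print('z pct',np.percentile(W[m][:,2],[5,50,90]))
t=m&(W[...,2]>np.percentile(W[m][:,2],50)-.004)
print(rect(W[t]));
for px in [(172,190),(507,232),(330,210),(200,415),(430,440),(225,330),(215,315),(435,315),(20,320),(560,320)]:
  print(px,de[px[1],px[0]].round(3),W[px[1],px[0]].round(3),ray(px,p,.045)[0].round(3))
print(observe()['position'],-p['R'].T@p['t'])
```

```text
z pct [0.017874   0.04553972 0.04635688]
(array([607.1, 151.7]), array([101.5, 121. ]), 88.33)
(172, 190) 0.194 [0.533 0.19  0.001] [0.548 0.202 0.045]
(507, 232) 0.153 [0.668 0.2   0.046] [0.668 0.2   0.045]
(330, 210) 0.152 [0.604 0.201 0.045] [0.604 0.201 0.045]
(200, 415) 0.099 [0.577 0.167 0.111] [0.559 0.105 0.045]
(430, 440) 0.185 [0.659 0.103 0.046] [0.659 0.102 0.045]
(225, 330) 0.144 [0.572 0.161 0.066] [0.568 0.147 0.045]
(215, 315) 0.147 [0.568 0.164 0.062] [0.564 0.154 0.045]
(435, 315) 0.146 [0.643 0.173 0.062] [0.649 0.163 0.045]
(20, 320) 0.217 [0.455 0.113 0.   ] [0.488 0.143 0.045]
(560, 320) 0.189 [0.712 0.156 0.025] [0.698 0.167 0.045]
[0.60666391 0.15817216 0.01112044] [0.59770242 0.24159296 0.19129647]
```

The base hasn't moved, and the fingertips read about 45 mm higher than the TCP suggests. I'll lift, shut the fingers and find where the tips really are.

```bash
python3 -m handwheel '[[[0,0,-0.1],[0,0,0]],[[0,0,-0.2],[0,0,0]],[[0,0,-0.2],[0,0,0]],[[0,0,-0.2],[0,0,0]],[[0,0,-0.2],[0,0,0]],[[0,0,-0.2],[0,0,0]],[[0,0,-0.2],[0,0,0]],[[0,0,-0.2],[0,0,0]],[[0,0,-0.2],[0,0,0]],[[0,0,-0.2],[0,0,0]]]' 0
python3 - <<'E'
from h import *
from rig import *
s=observe()
p=camera_params('wrist');im,de=get_image('wrist');cv2.imwrite('pics/w3.png',im[:,:,::-1])
W=world(de,p);T=(W-s['position'])@np.array(s['tool_rot'])*1000
for v in range(270,470,8): print(v,[(round(float(de[v,u]),3),T[v,u].round(0).tolist()) for u in(300,326,352)])
c=p['R']@s['position']+p['t'];print(p['K']@c/c[2],s['position'])
E
```

```text
time_s: 5.55
position: [0.6067, 0.1578, 0.111]
tool_rot: [[-0.113, 0.994, -0.0], [0.994, 0.113, 0.0], [0.0, -0.0, -1.0]]
ft_force: [0.1, 0.6, -0.2]
grip_width: 0.0001
gripper_force: 0.0
270 [(0.275, [-27.0, -17.0, 72.0]), (0.283, [-30.0, 0.0, 79.0]), (0.266, [-24.0, 16.0, 64.0])]
278 [(0.27, [-30.0, -16.0, 66.0]), (0.272, [-31.0, 0.0, 68.0]), (0.27, [-30.0, 17.0, 66.0])]
286 [(0.27, [-35.0, -16.0, 65.0]), (0.271, [-35.0, 0.0, 65.0]), (0.27, [-35.0, 17.0, 64.0])]
294 [(0.273, [-41.0, -17.0, 66.0]), (0.273, [-41.0, 0.0, 65.0]), (0.273, [-41.0, 17.0, 65.0])]
302 [(0.275, [-47.0, -17.0, 65.0]), (0.155, [11.0, 0.0, -42.0]), (0.275, [-46.0, 17.0, 65.0])]
310 [(0.276, [-52.0, -17.0, 65.0]), (0.15, [10.0, 0.0, -47.0]), (0.276, [-52.0, 17.0, 65.0])]
318 [(0.152, [7.0, -9.0, -47.0]), (0.144, [11.0, 0.0, -53.0]), (0.152, [7.0, 9.0, -47.0])]
326 [(0.146, [7.0, -9.0, -52.0]), (0.14, [10.0, 0.0, -58.0]), (0.147, [7.0, 9.0, -52.0])]
334 [(0.142, [7.0, -8.0, -57.0]), (0.134, [11.0, 0.0, -64.0]), (0.141, [7.0, 9.0, -58.0])]
342 [(0.138, [6.0, -8.0, -61.0]), (0.132, [10.0, 0.0, -66.0]), (0.138, [6.0, 
[... 807 characters left out ...]
-75.0]), (0.094, [16.0, 6.0, -105.0])]
422 [(0.092, [16.0, -5.0, -107.0]), (0.362, [-184.0, -0.0, 110.0]), (0.091, [17.0, 6.0, -107.0])]
430 [(0.09, [16.0, -5.0, -109.0]), (0.365, [-193.0, -0.0, 110.0]), (0.089, [17.0, 6.0, -109.0])]
438 [(0.086, [17.0, -5.0, -112.0]), (0.367, [-201.0, -0.0, 109.0]), (0.087, [17.0, 6.0, -112.0])]
446 [(0.085, [17.0, -5.0, -114.0]), (0.37, [-210.0, -0.0, 109.0]), (0.084, [17.0, 5.0, -114.0])]
454 [(0.083, [17.0, -5.0, -116.0]), (0.374, [-220.0, -0.0, 110.0]), (0.083, [17.0, 5.0, -116.0])]
462 [(0.082, [16.0, -5.0, -117.0]), (0.377, [-229.0, -0.0, 110.0]), (0.083, [15.0, 5.0, -116.0])]
[325.61575579 279.40628866   1.        ] [0.60670103 0.15778181 0.11096716]
```

View pics/w3.png

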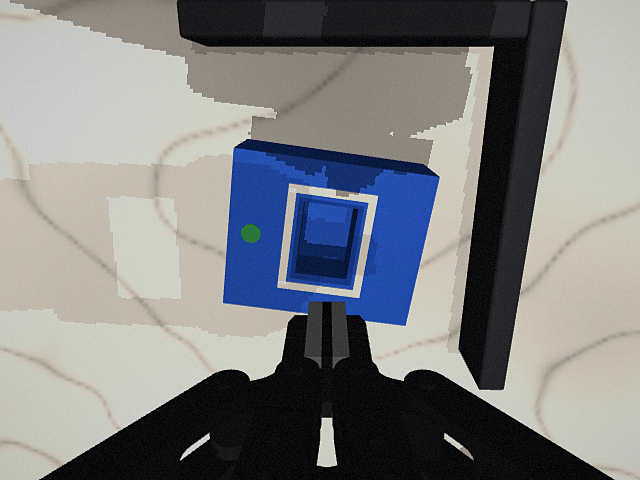

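Shut, the pad tips sit 41 mm behind the reported TCP (tool z −41…−75, pads centred in x and y). So the true tips are 41 mm higher than reported, and I'll correct for that. In this picture the base is at (330,235), still untouched, and the inside corner is near (493,46).

```bash
python3 - <<'E'
from h import *
from rig import *
im=cv2.imread('pics/w3.png')[:,:,::-1];p=camera_params('wrist')
print(ray([(493,46),(205,46),(460,350)],p,.05).round(4))
E
python3 gc.py -104 -191 -28 90
```

```text
[[0.6812 0.2714 0.05  ]
 [0.5327 0.2546 0.05  ]
 [0.7037 0.0885 0.05  ]]
shift [-0.1714, -0.0009, 0.2781] turn [-0.0, 0.0, 0.0004] | mm 163.3 deg 0.07 yaw now 96.47 pos [0.6067 0.1578 0.1111] F [ 0.3 -0.1 -0.1]
```

```bash
python3 -m handwheel '[[[-0.171,0,0],[0,0,0]],[[-0.171,0,0],[0,0,0]],[[-0.171,0,0.08],[0,0,0]],[[-0.171,0,0.14],[0,0,0]],[[-0.171,0,0.18],[0,0,0]],[[-0.171,0,0.21],[0,0,0]],[[-0.171,0,0.23],[0,0,0]],[[-0.171,0,0.245],[0,0,0]],[[-0.171,0,0.26],[0,0,0]],[[-0.171,0,0.26],[0,0,0]]]' 0.8; python3 -m handwheel '[[[0,0,0.008],[0,0,0]],[[0,0,0.016],[0,0,0]],[[0,0,0.016],[0,0,0]]]'; python3 gc.py -104 -113 -28 90;  python3 - <<'E'
from h import *
from rig import *
s=observe()
p=camera_params('wrist');im,de=get_image('wrist')
W=world(de,p)[300:400];k=(im[300:400].max(-1)<60)&(W[...,2]<.1);print('low dark z',np.percentile(W[k][:,2],[1,3,10,30]), [W[r,c].round(3).tolist() for r in(15,20,25) for c in (215,437)])
E
```

```text
time_s: 6.6
position: [0.6161, 0.0729, -0.0195]
tool_rot: [[-0.113, 0.994, -0.001], [0.994, 0.113, 0.0], [0.0, -0.001, -1.0]]
ft_force: [-1.0, 0.7, 0.4]
grip_width: 0.0682
gripper_force: 0.0
time_s: 6.9
position: [0.6162, 0.0728, -0.0272]
tool_rot: [[-0.113, 0.994, -0.001], [0.994, 0.113, 0.0], [0.0, -0.001, -1.0]]
ft_force: [0.5, 0.3, 0.3]
grip_width: 0.0687
gripper_force: 0.0
shift [0.1556, -0.0003, 0.0016] turn [-0.0002, -0.0, 0.0004] | mm 77.8 deg 0.08 yaw now 96.47 pos [ 0.6162  0.0728 -0.0272] F [0.5 0.3 0.3]
low dark z [0.00340565 0.0058697  0.01326938 0.02517953] [[0.577, 0.079, 0.023], [0.653, 0.087, 0.024], [0.578, 0.079, 0.027], [0.652, 0.087, 0.027], [0.579, 0.079, 0.031], [0.651, 0.088, 0.031]]
```

Reported z is −0.027 with no contact and the tips at about 20 mm, so the offset is confirmed. Now I'll push.

```bash
python3 -m handwheel '[[[0.018,0,0],[0,0,0]],[[0.03,0,0],[0,0,0]],[[0.042,0,0],[0,0,0]],[[0.054,0,0],[0,0,0]],[[0.066,0,0],[0,0,0]],[[0.078,0,0],[0,0,0]],[[0.09,0,0],[0,0,0]],[[0.102,0,0],[0,0,0]],[[0.114,0,0],[0,0,0]],[[0.126,0,0],[0,0,0]]]'; python3 -m handwheel '[[[0.008,0,0],[0,0,0]],[[0.015,0,0],[0,0,0]],[[0.021,0,0],[0,0,0]]]'; python3 gc.py -104 -113 -28 90;  cat > base.py <<'E'
from h import *
from rig import *
def base(n='wrist',save=None):
    p=camera_params(n);im,de=get_image(n)
    if save: cv2.imwrite(save,im[:,:,::-1])
    W=world(de,p);h=hsv(im);H,S,V=[h[...,i].astype(int) for i in range(3)]
    m=(H>95)&(H<130)&(S>110)&(abs(W[...,2]-.0455)<.005)&(de>0)
    m=big(m);c,s,a=rect(W[m]);t=np.radians(6.4)
    d=(np.array(c)-[698,274]);print('base',c,s,a,'corner',(d[0]*np.cos(t)+d[1]*np.sin(t)).round(1),(-d[0]*np.sin(t)+d[1]*np.cos(t)).round(1))
    return im,de,p,W
if __name__=='__main__': base()
E
python3 base.py
```

```text
time_s: 7.95
position: [0.6091, 0.1356, -0.0267]
tool_rot: [[-0.113, 0.994, -0.0], [0.994, 0.113, -0.001], [-0.001, -0.0, -1.0]]
ft_force: [0.4, -5.4, 2.0]
grip_width: 0.0684
gripper_force: 2.6
time_s: 8.25
position: [0.608, 0.1459, -0.0267]
tool_rot: [[-0.113, 0.994, -0.0], [0.994, 0.113, -0.001], [-0.001, -0.0, -1.0]]
ft_force: [0.9, -6.1, 2.9]
grip_width: 0.068
gripper_force: 2.8
shift [0.0085, -0.0005, 0.0026] turn [-0.0001, 0.0002, 0.0005] | mm 4.5 deg 0.1 yaw now 96.49 pos [ 0.608   0.1459 -0.0267] F [ 0.9 -6.1  2.9]
base [593.8 199.8] [122.   95.9] 6.44 corner -111.8 -62.1
```

```bash
python3 -m handwheel '[[[0.006,0,0],[0,0,0]],[[0.012,0,0],[0,0,0]]]';python3 -m handwheel '[[[0.004,0,0],[0,0,0]],[[0.008,0,0],[0,0,0]]]'|grep -E 'pos|ft'; python3 -m handwheel '[[[0.004,0,0],[0,0,0]],[[0.006,0,0],[0,0,0]]]'|grep -E 'pos|ft'; python3 base.py
```

```text
time_s: 8.5
position: [0.6074, 0.1516, -0.0267]
tool_rot: [[-0.113, 0.994, -0.0], [0.994, 0.113, -0.001], [-0.001, -0.0, -1.0]]
ft_force: [0.8, -6.0, 2.8]
grip_width: 0.0682
gripper_force: 2.8
position: [0.6069, 0.1556, -0.0267]
ft_force: [1.4, -5.7, 2.1]
position: [0.6068, 0.1555, -0.0267]
ft_force: [-1.4, -24.9, 4.0]
base [592.6 209.6] [121.4  96. ] 6.32 corner -111.9 -52.2
```

The base is against the side wall, with the force jumping to 25 N. Now I'll back off, lift, turn by −90° and go behind its −x face.

```bash
python3 -m handwheel '[[[-0.02,0,0],[0,0,0]],[[-0.06,0,0],[0,0,0]],[[-0.06,0,-0.1],[0,0,0]],[[-0.06,0,-0.2],[0,0,0]],[[-0.06,0,-0.2],[0,0,0]]]' 0.55|grep -E 'pos|ft';  python3 gc.py -198 -50 70 0;python3 gc.py -198 -50 -28 0; python3 base.py
```

```text
position: [0.613, 0.1297, 0.0797]
ft_force: [0.6, -0.3, -0.5]
shift [0.1681, -0.1948, 0.0173] turn [0.0028, -0.0029, 0.5005] | mm 128.9 deg 90.1 yaw now 96.49 pos [0.613  0.1297 0.0797] F [ 0.6 -0.3 -0.5]
shift [0.168, -0.1971, 0.2133] turn [0.0028, -0.0029, 0.5005] | mm 167.7 deg 90.1 yaw now 96.49 pos [0.613  0.1297 0.0797] F [ 0.6 -0.3 -0.5]
base [593.1 207.2] [120.6  84.3] 6.52 corner -111.7 -54.7
```

```bash
python3 -m handwheel '[[[0,0,0],[0,0,0.5]],[[0.08,-0.1,0],[0,0,0.5]],[[0.168,-0.195,0.017],[0,0,0.5]],[[0.168,-0.195,0.017],[0,0,0.5]],[[0.168,-0.195,0.017],[0,0,0.5]],[[0.168,-0.195,0.017],[0,0,0.5]],[[0.168,-0.195,0.017],[0,0,0.5]],[[0.168,-0.195,0.017],[0,0,0.5]],[[0.168,-0.195,0.017],[0,0,0.5]],[[0.168,-0.195,0.017],[0,0,0.5]]]' |grep -E 'pos|ft';python3 -m handwheel '[[[0,0,0],[0,0,0]],[[0,0,0],[0,0,0]]]' |grep -E 'pos|ft';  python3 gc.py -198 -50 -28 0; python3 base.py; python3 -c "
from rig import *;print(observe()['q'])"
```

```text
position: [0.5024, 0.2018, 0.0631]
ft_force: [0.0, 0.1, -0.1]
position: [0.503, 0.2016, 0.0637]
ft_force: [0.1, -0.4, -0.1]
shift [0.0082, 0.0003, 0.1835] turn [-0.0001, 0.0006, 0.0243] | mm 91.8 deg 4.38 yaw now 10.77 pos [0.503  0.2016 0.0637] F [ 0.1 -0.4 -0.1]
base [578.1 213.4] [ 93.  101.7] 7.07 corner -125.9 -46.9
[9.30286738e+00 2.85569021e+01 8.68255568e+01 1.93463892e-02
 6.47039034e+01 8.85501054e+01]
```

```bash
python3 -m handwheel '[[[0.008,-0.006,0.05],[0,0,0.0243]],[[0.008,-0.006,0.1],[0,0,0.0243]],[[0.008,-0.006,0.15],[0,0,0.0243]],[[0.008,-0.006,0.17],[0,0,0.0243]],[[0.008,-0.006,0.183],[0,0,0.0243]],[[0.008,-0.006,0.183],[0,0,0.0243]]]' |grep -E 'pos|ft'; python3 gc.py -131 -47 -28 0
python3 -m handwheel '[[[0.02,0,0],[0,0,0]],[[0.032,0,0],[0,0,0]],[[0.044,0,0],[0,0,0]],[[0.056,0,0],[0,0,0]],[[0.068,0,0],[0,0,0]],[[0.08,0,0],[0,0,0]],[[0.092,0,0],[0,0,0]],[[0.1,0,0],[0,0,0]]]' |grep -E 'pos|ft'; python3 gc.py -131 -47 -28 0;python3 base.py
```

```text
position: [0.507, 0.2051, -0.027]
ft_force: [-0.3, -0.3, 0.3]
shift [0.1329, -0.0007, 0.0019] turn [-0.0, 0.0001, -0.0011] | mm 66.4 deg 0.2 yaw now 6.2 pos [ 0.507   0.2051 -0.027 ] F [-0.3 -0.3  0.3]
position: [0.5566, 0.2105, -0.0262]
ft_force: [-6.7, -0.7, 4.9]
shift [0.0333, -0.0007, 0.0035] turn [0.0, 0.0005, -0.0013] | mm 16.7 deg 0.24 yaw now 6.17 pos [ 0.5566  0.2105 -0.0262] F [-6.7 -0.7  4.9]
base [613.4 217.3] [ 93.5 101.8] 6.18 corner -90.4 -46.9
```

```bash
python3 -m handwheel '[[[0.01,0,0],[0,0,0]],[[0.02,0,0],[0,0,0]],[[0.026,0,0],[0,0,0]]]' |grep -E 'pos|ft'; python3 -m handwheel '[[[0.004,0,0],[0,0,0]],[[0.007,0,0],[0,0,0]]]' |grep -E 'pos|ft';python3 -m handwheel '[[[0.003,0,0],[0,0,0]],[[0.005,0,0],[0,0,0]]]' |grep -E 'pos|ft'; python3 gc.py -131 -47 -28 0;python3 base.py
```

```text
position: [0.5694, 0.2119, -0.0264]
ft_force: [-7.0, -0.6, 5.3]
position: [0.5727, 0.2123, -0.0264]
ft_force: [-7.0, -1.6, 3.4]
position: [0.5726, 0.2123, -0.0264]
ft_force: [-19.6, -4.0, 14.1]
shift [0.0009, -0.0008, 0.0032] turn [0.0001, 0.0022, -0.0012] | mm 1.7 deg 0.46 yaw now 6.19 pos [ 0.5726  0.2123 -0.0264] F [-19.6  -4.   14.1]
base [628.5 219.1] [ 96.1 101.9] 6.16 corner -75.2 -46.8
```

Now it's against the back wall. I'll back off, rise and check it with the wrist camera from behind.

```bash
python3 -m handwheel '[[[-0.02,0,0],[0,0,0]],[[-0.06,0,0],[0,0,0]],[[-0.1,0,-0.1],[0,0,0]],[[-0.16,0,-0.2],[0,0,0]],[[-0.16,0,-0.3],[0,0,0]],[[-0.16,0,-0.4],[0,0,0]],[[-0.16,0,-0.48],[0,0,0]],[[-0.16,0,-0.48],[0,0,0]],[[-0.16,0,-0.48],[0,0,0]]]' |grep -E 'pos|ft'
python3 - <<'E'
from base import *
im,de,p,W=base(save='pics/w4.png');import pickle;pickle.dump((im,de,p),open('w4.pkl','wb'))
E
```

```text
position: [0.4968, 0.204, 0.2144]
ft_force: [-0.0, -0.7, -0.8]
base [613.4 217. ] [ 58.1 100.7] 6.17 corner -90.4 -47.2
```

View pics/w4.png

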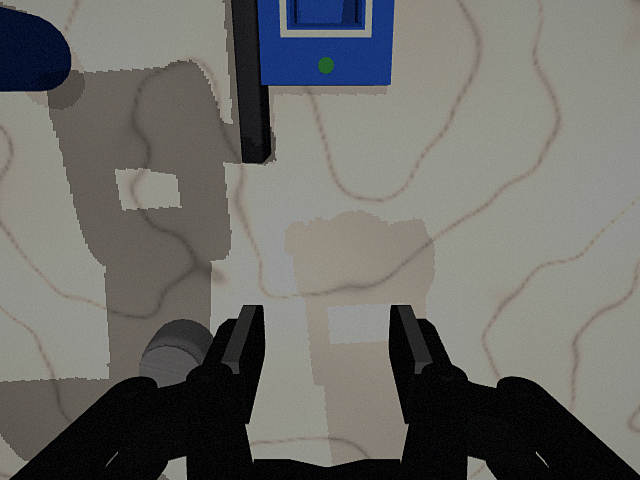

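The base (top of picture) is flush along the side wall at x≈258. The back wall is out of frame, so I'll move forward for a full view.

```bash
python3 -m handwheel '[[[0.08,0,-0.06],[0,0,0]],[[0.16,0,-0.1],[0,0,0]],[[0.16,0,-0.1],[0,0,0]],[[0.16,0,-0.1],[0,0,0]]]' |grep -E 'pos|ft'
python3 - <<'E'
from base import *
im,de,p,W=base();import pickle;pickle.dump((im,de,p),open('w5.pkl','wb'))
t=np.radians(6.4);c=np.array([.698,.274]);Q=(W[...,:2]-c)@np.array([[np.cos(t),-np.sin(t)],[np.sin(t),np.cos(t)]])*1000;Z=W[...,2]
h=hsv(im);blue=(h[...,0]>95)&(h[...,0]<130)&(h[...,1]>110)&(abs(Z-.0455)<.004);
wall=(im.max(-1)<80)&(abs(Z-.05)<.004)&~blue
def edge(sel,i,q): return np.percentile(Q[sel][:,i],q).round(1)
for a in(-110,-80,-50,-30,-20): 
    s=abs(Q[...,0]-a)<3; print('x',a,'blue y max',edge(blue&s,1,99.5),'min',edge(blue&s,1,.5),'side wall y min',edge(wall&s&(Q[...,1]>-20),1,1) if (wall&s&(Q[...,1]>-20)).any() else None)
for b in(-110,-90,-70,-50,-30,-10):
    s=abs(Q[...,1]-b)<3; w=wall&s&(Q[...,0]>-40)
    print('y',b,'blue x',edge(blue&s,0,[.5,99.5]) if (blue&s).any() else None,'back wall',edge(w,0,[1,99]) if w.any() else None)
E
```

```text
position: [0.5758, 0.2124, 0.2609]
ft_force: [0.1, -0.1, -0.6]
base [644.1 220.6] [120.5 101. ] 6.18 corner -59.5 -47.1
x -110 blue y max 174.3 min -97.0 side wall y min 2.9
x -80 blue y max 173.4 min -96.8 side wall y min 3.1
x -50 blue y max 2.3 min -97.4 side wall y min 3.0
x -30 blue y max 2.9 min -96.8 side wall y min 3.0
x -20 blue y max 2.7 min -97.2 side wall y min 2.8
y -110 blue x [ 0.2 17.4] back wall [ 0.3 18.1]
y -90 blue x [-119.6    0.2] back wall [ 0.3 17.4]
y -70 blue x [-119.6    0.3] back wall [ 0.4 17.5]
y -50 blue x [-119.3   17.7] back wall [ 0.5 17.5]
y -30 blue x [-119.2    0.3] back wall [ 0.6 17.7]
y -10 blue x [-119.2    0.3] back wall [ 0.7 17.8]
```

The base is flush on both walls to under 1 mm, with yaw 6.2° and centre (0.644, 0.2206). Next is the clipper.

```bash
python3 go.py 0.55 -0.42 0.26 96
```

```text
shift [-0.1853, 1.2522, 0.003] turn [-0.0009, 0.001, -0.4991] | mm 632.9 deg 89.85 yaw now 6.15 pos [0.575  0.2124 0.2611] F [-1.6 -0.1  0.5]
```

```bash
python3 -m handwheel '[[[-0.14,1,0],[0,0,-0.499]],[[-0.14,1,0],[0,0,-0.499]],[[-0.14,1,0],[0,0,-0.499]],[[-0.14,1,0],[0,0,-0.499]],[[-0.14,1,0],[0,0,-0.499]],[[-0.14,1,0],[0,0,-0.499]],[[-0.14,1,0],[0,0,-0.499]],[[-0.14,1,0],[0,0,-0.499]],[[-0.14,1,0],[0,0,-0.499]],[[-0.14,1,0],[0,0,-0.499]]]' 1 |grep -E 'pos|ft';python3 go.py 0.55 -0.42 0.28 96
```

```text
position: [0.5595, -0.2597, 0.2623]
ft_force: [0.9, 0.8, 0.1]
shift [-0.3211, -0.0055, -0.0359] turn [-0.0006, -0.0005, -0.0468] | mm 161.6 deg 8.43 yaw now 87.57 pos [ 0.5595 -0.2597  0.2623] F [0.9 0.8 0.1]
```

```bash
python3 -m handwheel '[[[-0.32,-0.006,-0.036],[0,0,-0.047]],[[-0.32,-0.006,-0.036],[0,0,-0.047]],[[-0.32,-0.006,-0.036],[0,0,-0.047]],[[-0.32,-0.006,-0.036],[0,0,-0.047]],[[-0.32,-0.006,-0.036],[0,0,-0.047]],[[-0.32,-0.006,-0.036],[0,0,-0.047]]]' |grep -E 'pos|ft'
python3 - <<'E'
from h import *
from rig import *
import pickle
p=camera_params('wrist');im,de=get_image('wrist');cv2.imwrite('pics/w6.png',im[:,:,::-1]);pickle.dump((im,de,p),open('w6.pkl','wb'))
W=world(de,p);h=hsv(im);H,S,V=[h[...,i].astype(int) for i in range(3)]
m=(de>0)&(W[...,2]>.025)&(W[...,2]<.13)&(abs(W[...,0]-.57)<.06)&(abs(W[...,1]+.33)<.06);m=big(m)
print(rect(W[m]))
for lo,hi in((.03,.06),(.06,.09),(.09,.103),(.103,.109),(.109,.118),(.118,.13)):
    k=m&(W[...,2]>lo)&(W[...,2]<hi);print(lo,k.sum(),rect(W[k]) if k.sum()>20 else '')
E
```

```text
position: [0.5501, -0.4169, 0.2807]
ft_force: [0.3, 0.3, 0.1]
(array([ 559. , -329.8]), array([56. , 43.3]), 68.68)
0.03 0 
0.06 18 
0.09 57 (array([ 559.5, -330.1]), array([56. , 42.1]), 68.68)
0.103 2200 (array([ 559.4, -330.1]), array([55.9, 41.7]), 68.52)
0.109 750 (array([ 557.4, -329.3]), array([46.2, 24.8]), 69.8)
0.118 913 (array([ 559.4, -330.1]), array([43.9, 12. ]), 68.42)
```

View pics/w6.png

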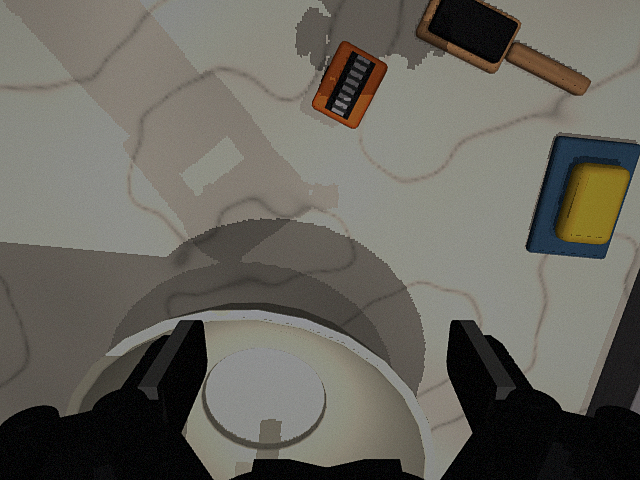

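The clipper top is at (350,85): centre (0.5594, −0.3301), long axis at 68.6°, body top at about 106 mm. I'll check the bowl rim height and plan the grasp.

```bash
python3 - <<'E'
from h import *
import pickle
im,de,p=pickle.load(open('w6.pkl','rb'));W=world(de,p)
k=(de>0)&(W[...,1]<-.36)&(W[...,2]>.04)&(np.arange(480)[:,None]<315)
P=W[k];d=np.hypot(P[:,0]-.559,P[:,1]+.33);print(P[np.argsort(d)[:40:8]].round(3),P[:,2].max())
t=(de>0)&(abs(W[...,2]-.106)<.006)&(abs(W[...,0]-.559)<.05)&(abs(W[...,1]+.33)<.05);print(np.median(W[t][:,2]))
E
python3 go.py 0.5594 -0.3301 0.13 68.6;python3 go.py 0.5594 -0.3301 0.025 68.6
```

```text
[[ 0.561 -0.36   0.103]
 [ 0.566 -0.36   0.106]
 [ 0.567 -0.361  0.105]
 [ 0.568 -0.362  0.103]
 [ 0.52  -0.523  0.129]] 0.13284843221406747
0.106186494857432
shift [0.1699, 0.0355, 0.3025] turn [-0.0001, -0.0002, 0.1508] | mm 174.4 deg 27.15 yaw now 95.75 pos [ 0.5503 -0.4165  0.2812] F [ 0.1  0.4 -0.1]
shift [0.1698, 0.0355, 0.5125] turn [-0.0001, -0.0002, 0.1508] | mm 270.5 deg 27.15 yaw now 95.75 pos [ 0.5503 -0.4165  0.2812] F [ 0.1  0.4 -0.1]
```

```bash
python3 -m handwheel '[[[0.1,0.02,0],[0,0,0.151]],[[0.17,0.0355,0.05],[0,0,0.151]],[[0.17,0.0355,0.15],[0,0,0.151]],[[0.17,0.0355,0.24],[0,0,0.151]],[[0.17,0.0355,0.28],[0,0,0.151]],[[0.17,0.0355,0.28],[0,0,0.151]]]' |grep -E 'pos|ft';python3 go.py 0.5594 -0.3301 0.025 68.6
```

```text
position: [0.5584, -0.3291, 0.1385]
ft_force: [-0.3, 0.2, 0.1]
shift [-0.0016, 0.0039, 0.2269] turn [-0.0019, -0.0007, 0.0] | mm 113.5 deg 0.36 yaw now 68.6 pos [ 0.5584 -0.3291  0.1385] F [-0.3  0.2  0.1]
```

```bash
python3 -m handwheel '[[[-0.002,0.003,0.04],[0,0,0]],[[-0.002,0.003,0.08],[0,0,0]],[[-0.002,0.003,0.12],[0,0,0]],[[-0.002,0.003,0.16],[0,0,0]],[[-0.002,0.003,0.19],[0,0,0]],[[-0.002,0.003,0.21],[0,0,0]],[[-0.002,0.003,0.227],[0,0,0]],[[-0.002,0.003,0.227],[0,0,0]],[[-0.002,0.003,0.227],[0,0,0]]]' |grep -E 'pos|ft';python3 go.py 0.5594 -0.3301 0.025 68.6; python3 -m handwheel '[[[0,0,0],[0,0,0]],[[0,0,0],[0,0,0]],[[0,0,0],[0,0,0]],[[0,0,0],[0,0,0]],[[0,0,0],[0,0,0]],[[0,0,0],[0,0,0]],[[0,0,0],[0,0,0]],[[0,0,0],[0,0,0]]]' 0 35
```

```text
position: [0.5608, -0.3337, 0.0285]
ft_force: [-0.9, 0.8, -0.2]
shift [0.0058, -0.0053, 0.0071] turn [0.0004, 0.0002, -0.0006] | mm 5.3 deg 0.14 yaw now 68.49 pos [ 0.5608 -0.3337  0.0285] F [-0.9  0.8 -0.2]
time_s: 18.3
position: [0.5602, -0.3337, 0.0281]
tool_rot: [[0.367, 0.93, -0.0], [0.93, -0.367, -0.0], [-0.0, -0.0, -1.0]]
ft_force: [-2.3, 1.6, 5.6]
grip_width: 0.0421
gripper_force: 35.8
```

```bash
python3 -m handwheel '[[[0,0,-0.02],[0,0,0]],[[0,0,-0.08],[0,0,0]],[[0,0,-0.15],[0,0,0]],[[0,0,-0.22],[0,0,0]],[[0,0,-0.29],[0,0,0]],[[0,0,-0.34],[0,0,0]],[[0,0,-0.36],[0,0,0]],[[0,0,-0.36],[0,0,0]]]' - 60;python3 go.py 0.6444 0.2176 0.208 96.2
```

```text
time_s: 19.1
position: [0.5606, -0.3338, 0.2084]
tool_rot: [[0.367, 0.93, 0.001], [0.93, -0.367, -0.001], [-0.001, 0.002, -1.0]]
ft_force: [0.0, 0.1, -3.0]
grip_width: 0.0413
gripper_force: 60.9
shift [1.0873, -0.2488, -0.0003] turn [0.0005, 0.0003, -0.154] | mm 557.7 deg 27.72 yaw now 68.48 pos [ 0.5606 -0.3338  0.2084] F [ 0.   0.1 -3. ]
```

```bash
python3 -m handwheel '[[[0.04,-0.01,0],[0,0,0]],[[0.11,-0.025,0],[0,0,-0.01]],[[0.19,-0.044,0],[0,0,-0.03]],[[0.27,-0.062,0],[0,0,-0.05]],[[0.35,-0.08,0],[0,0,-0.07]],[[0.43,-0.1,0],[0,0,-0.09]],[[0.51,-0.117,0],[0,0,-0.11]],[[0.59,-0.135,0],[0,0,-0.13]],[[0.67,-0.153,0],[0,0,-0.15]],[[0.72,-0.165,0],[0,0,-0.154]]]' |grep -E 'pos|ft';python3 go.py 0.6444 0.2176 0.208 96.2
```

```text
position: [0.6147, 0.0354, 0.2056]
ft_force: [-0.0, -1.0, -2.6]
shift [0.3554, 0.0999, -0.0045] turn [-0.001, -0.0005, 0.0014] | mm 184.6 deg 0.32 yaw now 96.45 pos [0.6147 0.0354 0.2056] F [-0.  -1.  -2.6]
```

```bash
python3 -m handwheel '[[[0.06,0.016,0],[0,0,0]],[[0.13,0.036,0],[0,0,0]],[[0.2,0.056,0],[0,0,0]],[[0.26,0.073,0],[0,0,0]],[[0.31,0.087,0],[0,0,0]],[[0.34,0.095,0],[0,0,0]],[[0.353,0.099,0],[0,0,0]],[[0.353,0.099,0],[0,0,0]]]' |grep -E 'pos|ft';python3 go.py 0.6444 0.2176 0.1 96.2
python3 - <<'E'
from h import *
from rig import *
import pickle
s=observe();p=camera_params('wrist');im,de=get_image('wrist');cv2.imwrite('pics/w7.png',im[:,:,::-1])
W=world(de,p);R=np.array(s['tool_rot']);T=(W-s['position'])@R*1000
pickle.dump((im,de,p,s),open('w7.pkl','wb'))
h=hsv(im);o=big((h[...,0]<18)&(h[...,1]>100)&(de>0)&(T[...,2]<60)&(T[...,2]>-90))
print('orange tool pts',np.percentile(T[o],[1,50,99],axis=0).round(1).tolist())
E
```

```text
position: [0.6456, 0.2126, 0.2067]
ft_force: [-0.3, -0.5, -2.8]
shift [0.0101, -0.001, 0.2135] turn [-0.0004, 0.0001, 0.0002] | mm 106.9 deg 0.09 yaw now 96.23 pos [0.6456 0.2126 0.2067] F [-0.3 -0.5 -2.8]
orange tool pts [[-21.0, -20.0, -80.0], [28.5, -0.7, -77.1], [31.5, 20.6, -7.7]]
```

View pics/w7.png

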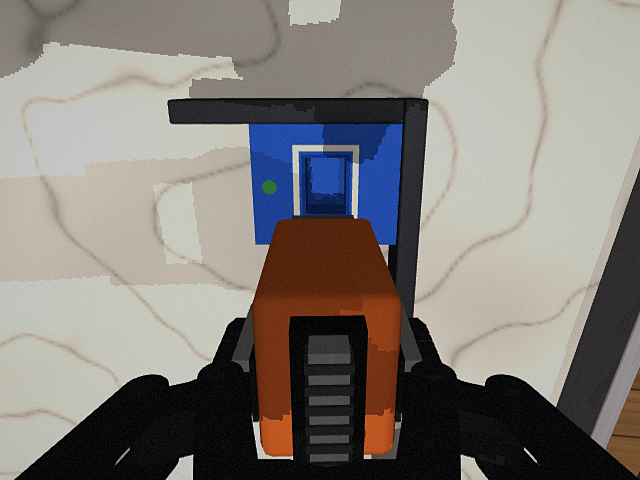

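The clipper is held straight, with the socket visible ahead at (325,180). I'll check face tilt and the socket's lateral position in tool axes.

Run:
```python
from h import *
import pickle
im,de,p,s=pickle.load(open('w7.pkl','rb'));W=world(de,p);R=np.array(s['tool_rot']);T=(W-s['position'])@R*1000
h=hsv(im);o=(h[...,0]<18)&(h[...,1]>100)&(de>0)&(T[...,2]<60)
f=o&(T[...,2]>-68)&(T[...,2]<-15)&(T[...,0]>25)&(abs(T[...,1])<16)
P=T[f];A=np.c_[P[:,1:],np.ones(len(P))];c=np.linalg.lstsq(A,P[:,0],rcond=None)[0];print('front face x=',c.round(4),len(P),'-> centre',c[2]-28, 'tilt deg',np.degrees(c[:2]).round(2))
t=o&(T[...,2]<-74);print('top z',np.median(T[t][:,2]),'y',np.percentile(T[t][:,1],[.5,99.5]))
wh=(h[...,1]<70)&(h[...,2]>110)&(abs(W[...,2]-.0455)<.005)&(abs(W[...,0]-.644)<.03)&(abs(W[...,1]-.22)<.04)
print('frame tool y/x',np.percentile(T[wh],[1,99],axis=0).round(1).tolist())
b=(h[...,0]>95)&(h[...,0]<130)&(h[...,1]>110)&(abs(W[...,2]-.0455)<.004)&(de>0)&(np.hypot(W[...,0]-.644,W[...,1]-.22)<.09)
print('base tool',np.percentile(T[b],[.3,99.7],axis=0).round(1).tolist())
x,y=np.array([.6441,.2206])-s['position'][:2];print('target in tool',(R[:2,:2].T@[x,y]*1000).round(1))
```

```text
front face x= [ 1.1000e-03 -1.1000e-03  3.1009e+01] 5268 -> centre 3.0090282242260358 tilt deg [ 0.06 -0.06]
top z -78.42992108530967 y [-52.22167855  54.05149606]
frame tool y/x [[-16.1, -26.9, 159.1], [41.4, 25.7, 162.4]]
base tool [[-41.6, -60.3, 157.7], [58.4, 59.5, 164.3]]
target in tool [ 8.1 -0.6]
```

```bash
python3 -m handwheel '[[[0.01,-0.001,0.03],[0,0,0]],[[0.01,-0.001,0.08],[0,0,0]],[[0.01,-0.001,0.13],[0,0,0]],[[0.01,-0.001,0.18],[0,0,0]],[[0.01,-0.001,0.215],[0,0,0]],[[0.01,-0.001,0.24],[0,0,0]],[[0.01,-0.001,0.245],[0,0,0]],[[0.01,-0.001,0.245],[0,0,0]],[[0.01,-0.001,0.245],[0,0,0]]]' |grep -E 'pos|ft'
python3 - <<'E'
from h import *
from rig import *
s=observe();p=camera_params('wrist');im,de=get_image('wrist')
W=world(de,p);R=np.array(s['tool_rot']);T=(W-s['position'])@R*1000;h=hsv(im)
b=big((h[...,0]>95)&(h[...,0]<130)&(h[...,1]>110)&(abs(W[...,2]-.0455)<.004)&(de>0))
print('base tool',np.percentile(T[b],[.3,99.7],axis=0).round(1).tolist())
x,y=np.array([.6441,.2206])-s['position'][:2];print('target in tool',(R[:2,:2].T@[x,y]*1000).round(1),s['position'])
E
```

```text
position: [0.6454, 0.2171, 0.0864]
ft_force: [-0.5, 0.2, -2.2]
base tool [[-44.3, -61.0, 37.6], [53.8, 58.7, 42.5]]
target in tool [ 3.6 -1. ] [0.64544806 0.21710914 0.08636219]
```

```bash
python3 -m handwheel '[[[0.001,-0.002,0.01],[0,0,0]],[[0.001,-0.002,0.02],[0,0,0]],[[0.001,-0.002,0.03],[0,0,0]],[[0.001,-0.002,0.038],[0,0,0]]]' |grep -E 'pos|ft';python3 -m handwheel '[[[0,0,0.007],[0,0,0]],[[0,0,0.014],[0,0,0]],[[0,0,0.021],[0,0,0]],[[0,0,0.028],[0,0,0]]]' |grep -E 'pos|ft'
```

```text
position: [0.6438, 0.2176, 0.0662]
ft_force: [-5.9, -1.3, 23.4]
position: [0.6443, 0.2177, 0.0516]
ft_force: [3.0, -0.0, -0.7]
```

```bash
python3 -m handwheel '[[[0,0,0.005],[0,0,0]],[[0,0,0.01],[0,0,0]]]' |grep -E 'pos|ft';python3 -m handwheel '[[[0,0,0.002],[0,0,0]],[[0,0,0.004],[0,0,0]]]' |grep -E 'pos|ft'
```

```text
position: [0.6442, 0.2177, 0.0469]
ft_force: [3.5, 0.5, -0.1]
position: [0.6442, 0.2177, 0.0453]
ft_force: [1.4, -0.7, 7.5]
```

Contact is starting at z 0.0453, with home expected at about 0.0455. I'll press lightly, then release slowly.

```bash
python3 -m handwheel '[[[0,0,0.002],[0,0,0]],[[0,0,0.003],[0,0,0]]]' |grep -E 'pos|ft'; python3 -m handwheel '[[[0,0,-0.003],[0,0,0]],[[0,0,-0.003],[0,0,0]],[[0,0,-0.003],[0,0,0]],[[0,0,-0.003],[0,0,0]],[[0,0,-0.003],[0,0,0]],[[0,0,-0.003],[0,0,0]],[[0,0,-0.003],[0,0,0]],[[0,0,-0.003],[0,0,0]]]' 0.95 |grep -E 'pos|ft|width'
```

```text
position: [0.6442, 0.2177, 0.0453]
ft_force: [-0.0, -0.9, 10.0]
position: [0.6438, 0.2177, 0.0451]
ft_force: [1.1, 0.7, 0.1]
grip_width: 0.0811
```

Released. I'll lift straight up, then back off towards −y and look.

```bash
python3 -m handwheel '[[[0,0,-0.04],[0,0,0]],[[0,0,-0.1],[0,0,0]],[[0,0,-0.18],[0,0,0]],[[0,0,-0.28],[0,0,0]],[[-0.1,0,-0.38],[0,0,0]],[[-0.2,0,-0.4],[0,0,0]],[[-0.24,0,-0.4],[0,0,0]],[[-0.24,0,-0.4],[0,0,0]]]' |grep -E 'pos|ft'
python3 - <<'E'
from base import *
im,de,p,W=base(save='pics/w8.png')
h=hsv(im);Z=W[...,2];n=np.hypot(W[...,0]-.644,W[...,1]-.2206)<.06
o=(h[...,0]<18)&(h[...,1]>100)&(de>0)&n
zt=np.median(Z[o&(Z>.1)]);t=o&(abs(Z-zt)<.005);print('body top z',zt,'(home 0.123)',rect(W[t]))
t2=n&(Z>.12)&(de>0);print(rect(W[t2]))
E
```

```text
position: [0.6576, 0.0938, 0.2464]
ft_force: [0.5, 0.4, 0.5]
base [645.7 206.6] [121.3  72.8] 5.85 corner -59.5 -61.2
body top z 0.12323005376866662 (home 0.123) (array([644.2, 211. ]), array([41.9, 37.2]), 6.03)
(array([644.2, 211. ]), array([41.8, 37.2]), 6.03)
```

View pics/w8.png

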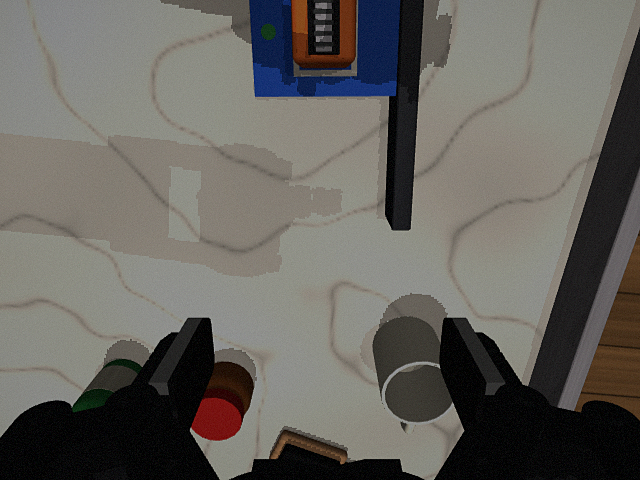

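The clipper is home: its body top is at 0.1232 m against 0.123 expected. The base's near edge hasn't moved, still flush against the wall at x≈395 in the picture. Handing in.

```bash
python3 -c "
from rig import *;print(observe()['time_s']);print(close_job())"
```

```text
24.95
the job is handed in; nothing more can be done
None
```

The base is tucked flush against both ledge walls, the clipper stands fully home in its socket, and the job was handed in at 25 s; no verdict came back.

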